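Unlock the soap dispenser's battery hatch

ROBOT

A 6-joint arm with a two-finger parallel gripper is mounted at the origin on the work surface. World frame = base frame: x ahead of the robot, y to its left, z up, the work surface at z = 0. Lengths are in m, angles in degrees, forces in N, time in s.
With the tool pointing down it reaches from about 0.3 to 0.75 m from the base axis. Payload 8.5 kg.
Tool frame: the origin (TCP) lies between the finger pads; the fingertips stand 19 mm ahead of it and the grasp point (between the pads) is the TCP; z points along the fingers, y is the line along which they close (so a half turn about z gives the same grasp; the last joint's range is limited). The gripper opens to 85 mm and grips with 20 to 120 N. Pads are 22 mm wide; open, the fingers measure 114 mm over their backs; the gripper's body (76 mm by 85 mm) begins 54 mm behind the grasp point. The pads swing forward as they close: fully open they stand 13 mm farther back than shut.
Start: joints at [-85.044, 21.807, 74.336, -0, 83.858, -12.336], TCP at [0.163, -0.525, 0.225] pointing down, gripper open.
Joint ranges: [-178.18, 178.18], [-50.72, 133.34], [12.68, 142.11], [-81.47, 261.47], [9.98, 163.14], [-165.26, 165.26]. Speed limits (degrees/s): [136.94, 136.94, 180, 180, 180, 180].

INTERFACE

Orientations are given as a 3x3 rotation matrix whose columns are the frame's x, y, z axes.
In Python, from rig import env, optics gives the robot as it stands.
- The arm moves only by the tool arm_command, never from a script. Its argument "commands" is one flat list of numbers, 7 for each row, row after row: the closure, from -1 (fully open) to 1 (shut), so that 0 is half open, then the shift along the tool's x, y, z as a fraction of full scale, then the turn, a rotation vector about the tool's x, y, z as a fraction of full scale. A call has 1 to 12 rows; each row is the pose to reach, as a shift and turn from the pose commanded when the call began, along the tool's axes at that moment; what a row does not reach only later rows make up. Full scale, the value 1, is 500 mm for a shift and 120 degrees for a turn. A row lasts 1/12 s, in which the tool goes at most 41.7 mm and 7.16 degrees, less where a joint would pass 70% of its speed; a pose out of reach is approached as far as the arm can. A call with a number of a shift or a turn outside -1 to 1 is refused whole. A call with a gripper value outside its range is refused whole. The fingers move at their own pace and stop on an object; "newtons" is the grip in N (left out, the last holds). Time passes only in rows, so rows that repeat a pose let the fingers close. It gives the time, the measured TCP pose, the force, the opening and the grip force at its end, in the units of the state.
- env.observe(): the state, without advancing time (a new reading comes with each control period).
- optics.get_image(name): name is "side" or "top"; returns a dict with "image" (384x512x3 uint8, red, green, blue), "intrinsics" (3x3 intrinsics, pixels), "k1" (the pictures are not rectified: a ray, as slopes to the right and down, at radius r is drawn at 1 + k1 r^2 times it, then the intrinsics apply), "origin" and "orientation" of the camera in the world. Camera axes: x right, y down, z forward; pixel columns grow to the right and rows downward; lengths in m; the calibration is good to about 2 mm. A picture is of the moment at which its call begins. There is no depth.
- env.close_job(): hands the job in; it is judged then, once.
The state is a dict: "time_s": time; "q": joint angles; "qvel": joint speeds; "joint_efforts": joint torques, N m; "position": TCP position; "tool_rot": TCP orientation; "ft_force": force on the tool from outside, world axes, zero at the start; "wrist_torque": the same for the moment, N m; "grip_width": finger opening in m; "gripper_force": force on a finger pad.
Only numpy, scipy, OpenCV 4.12 (cv2) and the standard library are available. Lean on these libraries where they do the work, as an engineer would, in place of code of your own. Each camera call takes 0.05 s, during which the arm holds its last target. There are 200 camera calls.

TASK

The white soap dispenser needs new batteries: take the orange service key from its stand, put its blade in the slot of the round hatch lock on the white dispenser's back, and with the key turn the lock a quarter turn counterclockwise (seen from above) to its stop, until the slot points at the green dots. Then lower the key into the teal basket, let go only once it is down inside below the rim (no dropping from above), and leave it there; the plum-coloured dispenser needs nothing.

Things in the scene. Friction and masses are not known exactly. Their poses are not given: they have to be found in the camera images.
- key: Loose 80 g service key standing blade down in a fixed white block (44 mm high, handle resting on it; lift 40 mm to clear). Orange box handle 40 (x) x 18 (y) x 50 mm (z), below it a steel blade 36 wide (x), 5 thick (y), 35 mm long. Origin: centre of the handle, 60 mm above the blade's tip; z up. Grasp the handle across y. Same either way round (half turn about z).
- lock_slot (a point): Slot centre at the top face (78 mm up) of the grey round lock, 62 mm across, on the fixed white dispenser (200 x 105 x 62 mm high); a plum one like it lies elsewhere. x along the slot, y across, z up; turns with the lock. Slot 12 mm wide, 12 mm deep, flat floor, open ends: the blade has 3.5 mm play each side and turns about 11 degrees before it drives the lock.
- lock (a joint): White dispenser's lock angle in rad, growing counterclockwise seen from above. 0 = locked, slot in line with the two red dots; 1.571 = open, hard stop, slot in line with the two green dots. Starts between 0 and 0.2. Friction about 0.08 N m; it stays where it is left and does not move up or down.
- basket_in (a point): Centre of the inner floor of the teal basket, a fixed open tray 160 (x) x 200 (y) x 34 mm high, walls 4 mm, floor about 4 mm above the counter; z up. The key may stand, lean or lie in it. Loose toiletries (brown bottle 130 mm high, blue jar, white tumbler) stand on the counter beyond it, away from the robot.
Not all that is in view belongs to the job. Of the things like the key, leave any that is blue; of the rest the larger one is meant.

How it is judged (in metres and radians):
On the way, in this order (a step that is already met when the one before it is completed fails the run):
1. the key's blade is in the slot of the white dispenser's lock, not yet turned (horizontal distance between key and lock_slot below 0.018 m and z of key in the frame of lock_slot below 0.056 m and angle between the z axis of key and the z axis of lock_slot, either way round below 0.25 rad and value of joint lock below 0.6 rad), for 0.1 s.
2. the lock is turned open with the blade still in the slot (horizontal distance between key and lock_slot below 0.018 m and z of key in the frame of lock_slot below 0.056 m and angle between the z axis of key and the z axis of lock_slot, either way round below 0.25 rad and value of joint lock above 1.2 rad), for 0.1 s.
3. the key, still held, is lowered into the basket (blade tip below the rim) (z of key in the frame of basket_in below 0.088 m and x of key in the frame of basket_in between -0.095 and 0.095 m and y of key in the frame of basket_in between -0.115 and 0.115 m and contact force between the fingers and key above 0.5 N), for 0.1 s.
At the end, for the whole second after the job is handed in: The white dispenser's lock is open (turned beyond 1.2 rad, i.e. within about 20 degrees of its stop), and the released key lies, leans or stands at rest in the basket: its handle centre no more than 15 mm beyond the basket's outline and less than 80 mm above its floor (value of joint lock above 1.2 rad and z of key in the frame of basket_in below 0.08 m and x of key in the frame of basket_in between -0.095 and 0.095 m and y of key in the frame of basket_in between -0.115 and 0.115 m and linear speed of key below 0.03 m/s); the robot touches nothing.
It also fails if it takes over 48 s, if anything falls off the work surface, if the arm or the gripper's body presses on something with over 40 N, if the wrist force passes 120 N, or if a joint passes its speed limit or range.

## Working session

There is one attempt and no reset: what is moved stays moved. The work goes in short steps, Python scripts to look and compute and a tool call to move; the robot and the scene stay as the last step left them, time stands still between calls to the robot, and variables do not carry over. Pictures are saved under pics/ and viewed, at most 10 in all, crops included, and the job is handed in when it is done.

Besides the shell and the picture viewer there is one more tool, called as name(argument=value, ...) on one line, values as JSON. arm_command: Moves the arm, as the interface text tells. Shift numbers are shares of 500 mm and turn numbers shares of 120 degrees, none past 1 either way. Its arguments: {"type":"object","properties":{"commands":{"type":"array","items":{"type":"number"}},"newtons":{"type":"number"}},"required":["commands"]}

```bash
mkdir -p pics; ls
cat > h.py <<'E'
import numpy as np, cv2, pickle
def grab(name,tag):
    from rig import env, optics
    d=optics.get_image(name); pickle.dump(d,open(f'pics/{tag}.pkl','wb'))
    cv2.imwrite(f'pics/{tag}.png',d['image'][:,:,::-1]); return d
def load(tag): return pickle.load(open(f'pics/{tag}.pkl','rb'))
def ray(d,u,v):
    K=np.array(d['intrinsics']);k=d['k1']
    D=np.array([k,0,0,0],float)
    p=cv2.undistortPoints(np.array([[[u,v]]],float),K,D)[0,0]
    r=np.array(d['orientation'])@np.array([p[0],p[1],1]); return np.array(d['origin']),r
def at(d,u,v,z):
    o,r=ray(d,u,v); return o+r*(z-o[2])/r[2]
def proj(d,P):
    R=np.array(d['orientation']);c=R.T@(np.array(P,float)-np.array(d['origin']))
    return cv2.projectPoints(c.reshape(1,1,3),np.zeros(3),np.zeros(3),np.array(d['intrinsics']),np.array([d['k1'],0,0,0],float))[0].ravel()
def crop(tag,u0,v0,u1,v1,s,out):
    im=cv2.imread(f'pics/{tag}.png')[v0:v1,u0:u1]; cv2.imwrite(f'pics/{out}.png',cv2.resize(im,None,fx=s,fy=s,interpolation=cv2.INTER_CUBIC))
E
python3 - <<'E'
from h import *
for n in ('top','side'):
    d=grab(n,n+'0'); print(n,d['origin'],d['orientation'],d['intrinsics'],d['k1'])
a,b=[cv2.imread(f'pics/{n}0.png') for n in('top','side')]
from rig import env
s=env.observe();print(s['time_s'],s['tool_rot'],s['grip_width'])
E
```

```text
pics
top [ 0.42304404 -0.01986502  0.89954651] [[-0.02438946 -0.99653606  0.07950488]
 [-0.99968708  0.02475402  0.00360295]
 [-0.00555853 -0.07939213 -0.99682797]] [[373.98987367   0.         261.4992396 ]
 [  0.         373.98987367 194.32490874]
 [  0.           0.           1.        ]] -0.04944500055989787
side [0.16420214 0.69608396 0.55871128] [[-0.90192659 -0.20898989  0.3779572 ]
 [-0.43135356  0.47947602 -0.76422304]
 [-0.02150652 -0.85230627 -0.52260071]] [[481.34438101   0.         247.86207908]
 [  0.         481.34438101 183.94963503]
 [  0.           0.           1.        ]] 0.06750815811886922
0.1 [[ 9.54816231e-01  2.97196831e-01 -9.47374554e-05]
 [ 2.97196706e-01 -9.54815419e-01  1.27829150e-03]
 [ 2.89447401e-04 -1.24868913e-03 -9.99999178e-01]] 0.08542483766078623
```

View pics/top0.png

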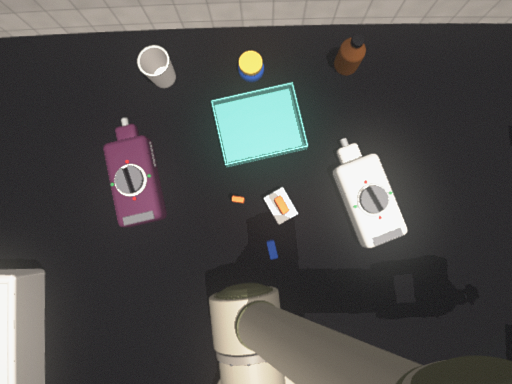

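View pics/side0.png

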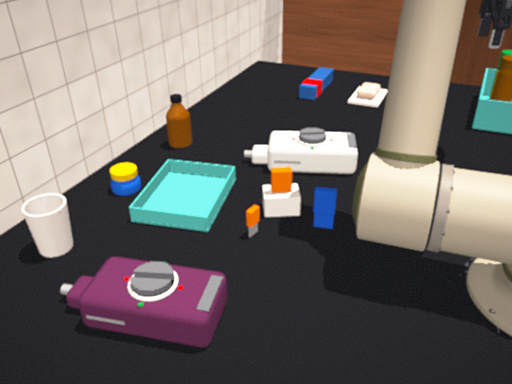

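Top view: the key candidates are the orange one in the white block (281,205), a small orange one (238,199) and a blue one (272,250). I choose the larger orange one in the white block. The white dispenser's lock is at (374,199), the plum one at (130,180) and the teal basket at (260,125). Next is one close crop of the key and the lock.

Run:
```python
import cv2,numpy as np
im=cv2.imread('pics/top0.png')
f=lambda u,v,w,h,s: cv2.resize(im[v:v+h,u:u+w],None,fx=s,fy=s,interpolation=cv2.INTER_CUBIC)
a=f(255,180,50,50,8);b=f(349,174,50,50,8)
cv2.imwrite('pics/c1.png',np.hstack([a,b]))
```

```text
(no output)
```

View pics/c1.png

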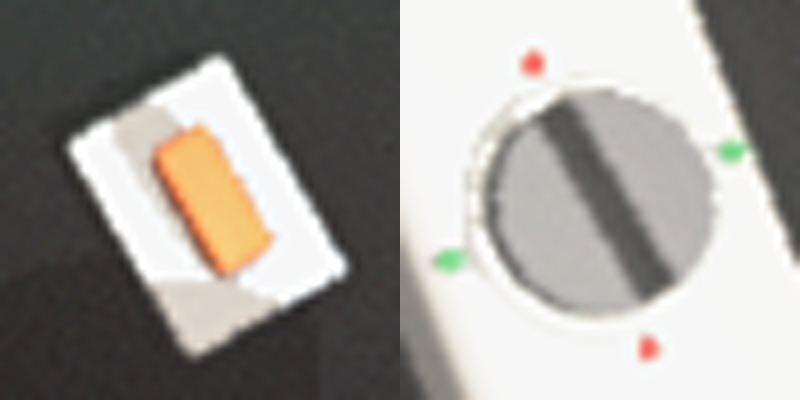

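The crop confirms it: the orange handle is in the white block, its top centred near crop (215,200), with the long axis from upper left to lower right. The lock disc is centred near (605,202). The slot runs (555,100)-(657,295) and starts slightly counterclockwise of the red dots at (533,63) and (648,349).

```bash
cat > m1.py <<'E'
from h import *
d=load('top0')
def c(u0,v0,x,y,z): return at(d,u0+(x+.5)/8-.5,v0+(y+.5)/8-.5,z)
K=[c(255,180,x,y,.094) for x,y in((161,146),(203,126),(271,238),(230,273))]
print('key',np.mean(K,0),[np.linalg.norm(K[i]-K[(i+1)%4]).round(4) for i in range(4)])
v=(K[2]+K[3]-K[0]-K[1]);print('key ang',np.degrees(np.arctan2(v[1],v[0])))
B=[c(255,180,x,y,.044) for x,y in((220,55),(348,268),(192,357),(68,147))]
print('block',np.mean(B,0));v=B[1]+B[2]-B[0]-B[3];print(np.degrees(np.arctan2(v[1],v[0])),np.linalg.norm(v)/2)
def L(n,p,q,z):
    p=c(349,174,p[0]-400,p[1],z);q=c(349,174,q[0]-400,q[1],z);v=q-p
    print(n,(p+q)/2,np.linalg.norm(v),np.degrees(np.arctan2(v[1],v[0])))
L('slot',(555,100),(657,295),.078);L('disc',(486,202),(715,202),.078);L('discv',(602,88),(602,318),.078)
L('red',(533,63),(648,349),.062);L('green',(731,152),(449,260),.062)
R=[at(d,u,w,.034) for u,w in((212,100),(293,84),(307,150),(226,165))]
print('basket',np.mean(R,0),R)
E
python3 m1.py
python3 - <<'E'
from h import *
im=cv2.imread('pics/side0.png')
f=lambda u,v: cv2.resize(im[v:v+50,u:u+50],None,fx=8,fy=8,interpolation=cv2.INTER_CUBIC)
cv2.imwrite('pics/c2.png',np.hstack([f(258,165),f(288,112)]))
E
```

```text
key [ 0.46525522 -0.0597434   0.094     ] [np.float64(0.0126), np.float64(0.0353), np.float64(0.0145), np.float64(0.0389)]
key ang -151.7860668662041
block [ 0.46485769 -0.05947802  0.044     ]
-150.80738284117436 0.07039774638593053
slot [ 0.47374805 -0.26571165  0.078     ] 0.06039002695009482 -154.74555694569534
disc [ 0.47248325 -0.26418253  0.078     ] 0.06367204494807178 -91.43982741764883
discv [ 0.47229315 -0.26456026  0.078     ] 0.06363536458490214 177.25396415715446
red [ 0.47252381 -0.2659904   0.062     ] 0.08630860179305655 -160.54939021285148
green [ 0.47243026 -0.2659995   0.062     ] 0.08615277231664958 109.25578911204961
basket [ 0.6578193 -0.0160413  0.034    ] [array([0.72023051, 0.09558856, 0.034     ]), array([ 0.75441317, -0.0983817 ,  0.034     ]), array([ 0.59369581, -0.12597702,  0.034     ]), array([0.5629377 , 0.06460495, 0.034     ])]
```

View pics/c2.png

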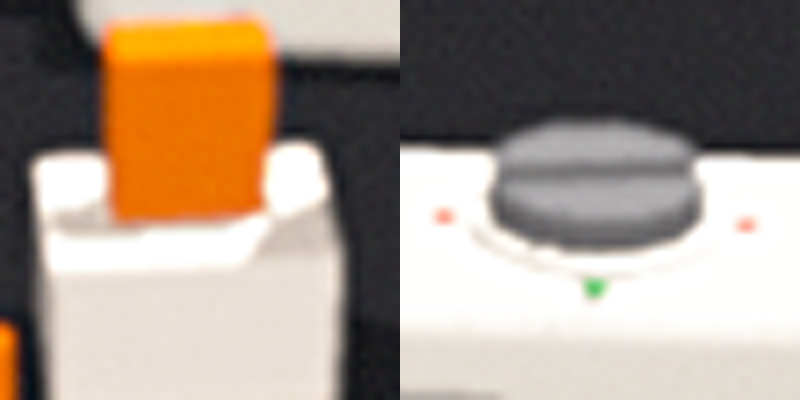

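The side crop shows the orange handle resting on the block and the slot almost in line with the red dots, as measured from above. The two disc estimates agree to 1 mm and the red/green angles are 90° apart.

```bash
cat > go.py <<'E'
import sys,numpy as np
from scipy.spatial.transform import Rotation as Ro
from rig import env
x,y,z,yaw=map(float,sys.argv[1:5]); s=env.observe(); R=np.array(s['tool_rot']); p=np.array(s['position'])
a=np.radians(yaw); T=np.array([[np.cos(a),np.sin(a),0],[np.sin(a),-np.cos(a),0],[0,0,-1]])
rv=Ro.from_matrix(R.T@T).as_rotvec(degrees=True)
print('p',p.round(4),'yaw',np.degrees(np.arctan2(R[1,0],R[0,0])).round(2),'q1,q6',s['q'][0],s['q'][5],'F',np.round(s['ft_force'],1),'T',np.round(s['wrist_torque'],2),'w',s['grip_width'],'gf',s['gripper_force'],'t',s['time_s'])
print('shift',(R.T@(np.array([x,y,z])-p)/.5).round(4),'turn',(rv/120).round(4))
E
python3 go.py .465 -.0597 .16 28.8
```

```text
p [ 0.1634 -0.5249  0.2245] yaw 17.29 q1,q6 -85.04619921187087 -12.33561787331105 F [-0.4  0.4 -0.2] T [ 0.01  0.04 -0.02] w 0.08542483766078623 gf 0.0 t 0.1
shift [ 0.8523 -0.7089  0.1301] turn [-0.0006 -0.0002 -0.0959]
```

arm_command(commands=[-1,0.8523,-0.7089,0.1301,-0.0006,-0.0002,-0.0959,-1,0.8523,-0.7089,0.1301,-0.0006,-0.0002,-0.0959,-1,0.8523,-0.7089,0.1301,-0.0006,-0.0002,-0.0959,-1,0.8523,-0.7089,0.1301,-0.0006,-0.0002,-0.0959,-1,0.8523,-0.7089,0.1301,-0.0006,-0.0002,-0.0959,-1,0.8523,-0.7089,0.1301,-0.0006,-0.0002,-0.0959,-1,0.8523,-0.7089,0.1301,-0.0006,-0.0002,-0.0959,-1,0.8523,-0.7089,0.1301,-0.0006,-0.0002,-0.0959,-1,0.8523,-0.7089,0.1301,-0.0006,-0.0002,-0.0959,-1,0.8523,-0.7089,0.1301,-0.0006,-0.0002,-0.0959,-1,0.8523,-0.7089,0.1301,-0.0006,-0.0002,-0.0959,-1,0.8523,-0.7089,0.1301,-0.0006,-0.0002,-0.0959], newtons=60)

```text
time_s: 1.1
position: [0.4342, -0.1064, 0.1665]
tool_rot: [[0.876, 0.482, -0.0], [0.482, -0.876, -0.001], [-0.001, 0.001, -1.0]]
ft_force: [0.4, -1.3, -0.5]
grip_width: 0.0854
gripper_force: 0.0
```

```bash
python3 go.py .465 -.0597 .16 28.8
```

```text
p [ 0.4342 -0.1064  0.1665] yaw 28.79 q1,q6 -28.967580500047152 32.26295032495847 F [ 0.4 -1.3 -0.5] T [-0.   -0.03  0.02] w 0.08542228367059296 gf 0.0 t 1.1
shift [ 0.099  -0.0522  0.0128] turn [ 0.0005  0.0003 -0.0001]
```

arm_command(commands=[-1,0.06,-0.03,0,0,0,0,-1,0.06,-0.03,0,0,0,0,-1,0.06,-0.03,0,0,0,0,-1,0.06,-0.03,0,0,0,0,-1,0.06,-0.03,0,0,0,0])

```text
time_s: 1.52
position: [0.4522, -0.0817, 0.1667]
tool_rot: [[0.877, 0.48, -0.0], [0.48, -0.877, -0.001], [-0.001, 0.001, -1.0]]
ft_force: [-1.3, 0.5, -0.6]
grip_width: 0.0851
gripper_force: 0.0
```

```bash
python3 go.py .465 -.0597 .075 28.8; python3 -c "
from h import *
grab('side','side1');grab('top','top1')
a=cv2.imread('pics/side1.png')[90:240,190:390];b=cv2.imread('pics/top1.png')[130:280,200:400]
cv2.imwrite('pics/c3.png',np.hstack([cv2.resize(x,None,fx=2,fy=2,interpolation=cv2.INTER_CUBIC) for x in(a,b)]))"
```

```text
p [ 0.4522 -0.0817  0.1667] yaw 28.72 q1,q6 -25.015254495131625 36.29736676796825 F [-1.3  0.5 -0.6] T [ 0.02  0.03 -0.01] w 0.08510460556738317 gf 0.0 t 1.5167
shift [ 0.0438 -0.0266  0.1833] turn [ 0.0005  0.0004 -0.0007]
```

View pics/c3.png

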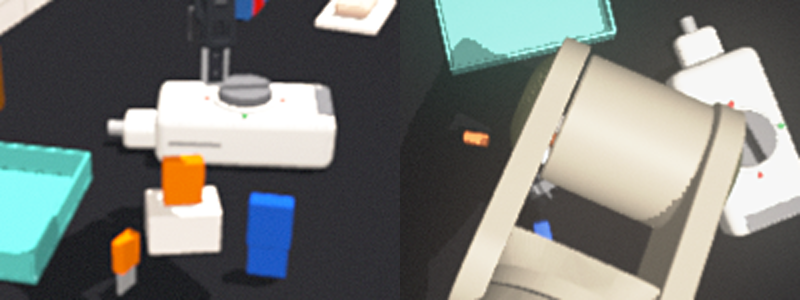

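The side view shows the fingers at about (297,125), near the lock as drawn, and the key still in its block at (282,180). In the top view the arm covers the key. I'll check that the TCP projection agrees.

```bash
python3 -c "
from h import *
d=load('side1');t=load('top1')
for P in [(.4522,-.0817,.1667),(.4522,-.0817,.1477),(.465,-.0597,.094),(.465,-.0597,.069),(.4726,-.265,.078)]: print(P,proj(d,P),proj(t,P))"
```

```text
(0.4522, -0.0817, 0.1667) [292.54191519 131.40047332] [294.75630353 208.40605903]
(0.4522, -0.0817, 0.1477) [292.26167672 140.48250939] [293.97119767 208.80170043]
(0.465, -0.0597, 0.094) [281.21745509 168.91415523] [281.57191923 204.13810731]
(0.465, -0.0597, 0.069) [281.02856018 179.95406798] [281.03262415 204.73687922]
(0.4726, -0.265, 0.078) [312.07153994 133.39020738] [374.01172659 198.75081332]
```

Projection agrees with both views, so I go over the key, then down, then grip.

arm_command(commands=[-1,0.0438,-0.0266,0,0.0005,0.0004,-0.0007,-1,0.0438,-0.0266,0,0.0005,0.0004,-0.0007,-1,0.0438,-0.0266,0.05,0.0005,0.0004,-0.0007,-1,0.0438,-0.0266,0.1,0.0005,0.0004,-0.0007,-1,0.0438,-0.0266,0.15,0.0005,0.0004,-0.0007,-1,0.0438,-0.0266,0.183,0.0005,0.0004,-0.0007,-1,0.0438,-0.0266,0.183,0.0005,0.0004,-0.0007,-1,0.0438,-0.0266,0.183,0.0005,0.0004,-0.0007,-1,0.0438,-0.0266,0.183,0.0005,0.0004,-0.0007])

```text
time_s: 2.37
position: [0.4659, -0.0594, 0.0762]
tool_rot: [[0.876, 0.482, 0.002], [0.482, -0.876, -0.001], [0.001, 0.001, -1.0]]
ft_force: [0.4, 0.7, 0.2]
grip_width: 0.0854
gripper_force: 0.0
```

```bash
python3 go.py .465 -.0597 .075 28.8
```

```text
p [ 0.4659 -0.0594  0.0762] yaw 28.85 q1,q6 -21.758284732914337 39.391601229902015 F [0.4 0.7 0.2] T [0.   0.01 0.01] w 0.08537925823190179 gf 0.0 t 2.3667
shift [-0.0019 -0.0004  0.0025] turn [ 0.0007 -0.0006  0.0004]
```

arm_command(commands=[1,0,0,0,0,0,0,1,0,0,0,0,0,0,1,0,0,0,0,0,0,1,0,0,0,0,0,0,1,0,0,0,0,0,0,1,0,0,0,0,0,0,1,0,0,0,0,0,0,1,0,0,0,0,0,0], newtons=60)

```text
time_s: 3.03
position: [0.4657, -0.0589, 0.0755]
tool_rot: [[0.876, 0.483, 0.001], [0.483, -0.876, -0.0], [0.001, 0.001, -1.0]]
ft_force: [-1.0, -0.8, 5.0]
grip_width: 0.0159
gripper_force: 60.3
```

```bash
python3 go.py .465 -.0597 .18 28.8
```

```text
p [ 0.4657 -0.0589  0.0755] yaw 28.88 q1,q6 -21.704659793596086 39.41021370239547 F [-1.  -0.8  5. ] T [-0.04  0.24  0.01] w 0.015892689898363895 gf 60.274035930633545 t 3.0333
shift [-0.0018  0.0009 -0.2089] turn [ 0.0004 -0.0003  0.0007]
```

arm_command(commands=[1,0,0,-0.04,0,0,0,1,0,0,-0.08,0,0,0,1,0,0,-0.12,0,0,0,1,0,0,-0.16,0,0,0,1,0,0,-0.21,0,0,0,1,0,0,-0.21,0,0,0,1,0,0,-0.21,0,0,0])

```text
time_s: 3.62
position: [0.4656, -0.0588, 0.1806]
tool_rot: [[0.876, 0.483, 0.002], [0.483, -0.876, -0.001], [0.001, 0.001, -1.0]]
ft_force: [-0.3, -0.0, -1.4]
grip_width: 0.0161
gripper_force: 59.6
```

```bash
python3 go.py .4726 -.265 .18 25.3; python3 -c "
from h import *
grab('side','side2'); crop('side2',230,80,350,180,5,'c4')"
```

```text
p [ 0.4656 -0.0588  0.1806] yaw 28.89 q1,q6 -21.699229788293035 39.410102353427966 F [-0.3 -0.  -1.4] T [ 0.02 -0.03  0.  ] w 0.01614992084451155 gf 59.60148096084595 t 3.6167
shift [-0.1871  0.3679  0.0015] turn [ 0.0007 -0.0007  0.0299]
```

View pics/c4.png

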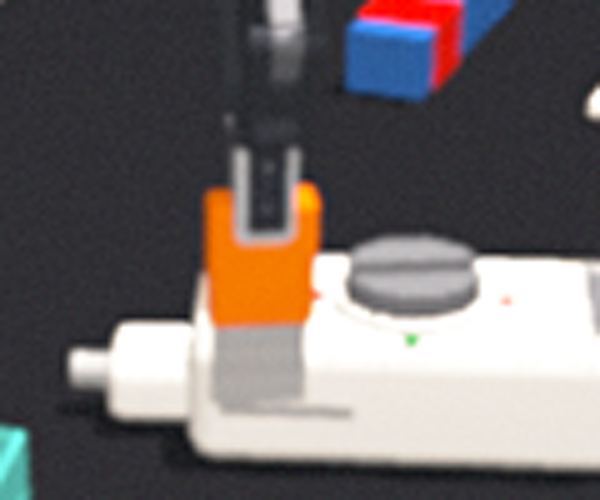

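The key is held upright and the blade is straight. It hangs 35 mm above the lock height.

arm_command(commands=[1,-0.03,0.06,0,0.0007,-0.0007,0.01,1,-0.06,0.12,0,0.0007,-0.0007,0.02,1,-0.09,0.18,0,0.0007,-0.0007,0.03,1,-0.12,0.24,0,0.0007,-0.0007,0.03,1,-0.15,0.3,0,0.0007,-0.0007,0.03,1,-0.187,0.368,0,0.0007,-0.0007,0.03,1,-0.187,0.368,0,0.0007,-0.0007,0.03,1,-0.187,0.368,0,0.0007,-0.0007,0.03,1,-0.187,0.368,0,0.0007,-0.0007,0.03])

```text
time_s: 4.42
position: [0.4719, -0.2644, 0.1788]
tool_rot: [[0.904, 0.427, -0.004], [0.427, -0.904, 0.003], [-0.002, -0.004, -1.0]]
ft_force: [0.4, 0.4, -1.5]
grip_width: 0.0162
gripper_force: 59.6
```

```bash
python3 go.py .4726 -.265 .135 25.3; python3 -c "
from h import *
grab('side','side3'); grab('top','top3')
a=cv2.imread('pics/side3.png')[70:160,270:360];b=cv2.imread('pics/top3.png')[154:244,329:419]
cv2.imwrite('pics/c5.png',np.hstack([cv2.resize(x,None,fx=4.4,fy=4.4,interpolation=cv2.INTER_CUBIC) for x in(a,b)]))
d=load('side3')
for P in [(.4726,-.265,.18),(.4726,-.265,.1135)]: print(proj(d,P))"
```

```text
p [ 0.4719 -0.2644  0.1788] yaw 25.26 q1,q6 -41.796156292849474 22.943832717269025 F [ 0.4  0.4 -1.5] T [-0.02 -0.01 -0.02] w 0.016155516422766615 gf 59.55509305000305 t 4.4167
shift [0.0009 0.002  0.0875] turn [-0.002   0.001  -0.0003]
[314.44924783  90.678119  ]
[312.86397381 119.02669256]
```

View pics/c5.png

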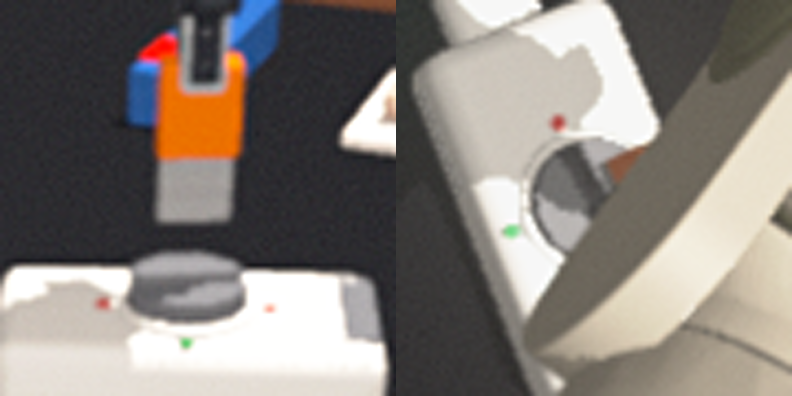

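The blade hangs centred over the lock in the side view, tip at about (314,120), and in line with the slot. I lower gently.

arm_command(commands=[1,0.001,0.003,0.03,-0.002,0.001,0,1,0.001,0.003,0.06,-0.002,0.001,0,1,0.001,0.003,0.065,-0.002,0.001,0,1,0.001,0.003,0.07,-0.002,0.001,0,1,0.001,0.003,0.074,-0.002,0.001,0,1,0.001,0.003,0.078,-0.002,0.001,0,1,0.001,0.003,0.082,-0.002,0.001,0,1,0.001,0.003,0.085,-0.002,0.001,0,1,0.001,0.003,0.085,-0.002,0.001,0,1,0.001,0.003,0.085,-0.002,0.001,0])

```text
time_s: 5.35
position: [0.4735, -0.2662, 0.1378]
tool_rot: [[0.904, 0.427, 0.002], [0.427, -0.904, -0.002], [0.001, 0.003, -1.0]]
ft_force: [0.3, -0.5, 0.0]
grip_width: 0.0163
gripper_force: 59.5
```

```bash
python3 go.py .4727 -.2652 .135 25.3; python3 -c "
from h import *
grab('side','side4'); crop('side4',270,80,360,160,7,'c6')"
```

```text
p [ 0.4735 -0.2662  0.1378] yaw 25.28 q1,q6 -41.829874326399754 22.896049078073126 F [ 0.3 -0.5  0. ] T [-0.   -0.   -0.03] w 0.016278155975292637 gf 59.534820914268494 t 5.35
shift [-0.0006 -0.0025  0.0056] turn [ 0.0014 -0.0005 -0.0002]
```

View pics/c6.png

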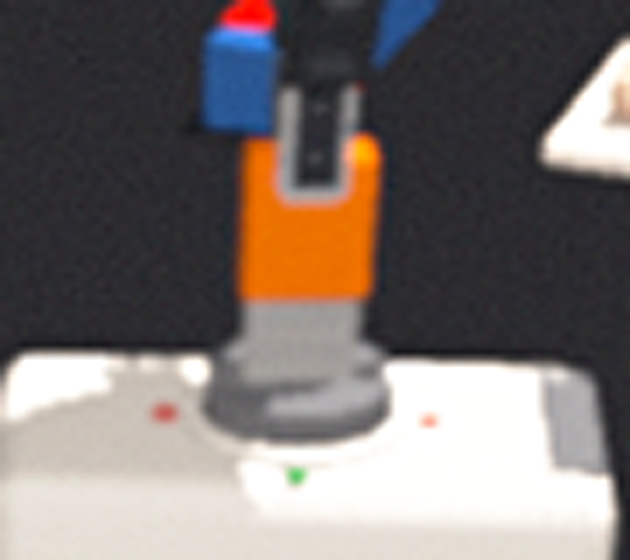

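The blade is in the slot with no contact force. Lower 2.5 mm more, then turn.

arm_command(commands=[1,0,-0.002,0.005,0,0,0,1,0,-0.002,0.005,0,0,0,1,0,-0.002,0.005,0,0,0,1,0,-0.002,0.005,0,0,-0.05,1,0,-0.002,0.005,0,0,-0.1,1,0,-0.002,0.005,0,0,-0.15,1,0,-0.002,0.005,0,0,-0.2,1,0,-0.002,0.005,0,0,-0.25,1,0,-0.002,0.005,0,0,-0.3,1,0,-0.002,0.005,0,0,-0.35,1,0,-0.002,0.005,0,0,-0.4,1,0,-0.002,0.005,0,0,-0.4])

```text
time_s: 6.4
position: [0.4725, -0.2652, 0.1351]
tool_rot: [[0.284, 0.959, 0.001], [0.959, -0.284, -0.002], [-0.002, 0.001, -1.0]]
ft_force: [-1.9, -0.3, -0.2]
grip_width: 0.0164
gripper_force: 59.6
```

```bash
python3 go.py .4727 -.2653 .135 115
```

```text
p [ 0.4725 -0.2652  0.1351] yaw 73.49 q1,q6 -41.79726887793916 -25.264857691063646 F [-1.9 -0.3 -0.2] T [ 0.    0.53 -0.02] w 0.016377401974680895 gf 59.64694261550903 t 6.4
shift [-0.0002  0.0004  0.0002] turn [ 3.000e-04  9.000e-04 -3.459e-01]
```

arm_command(commands=[1,0,0,0,0,0,-0.05,1,0,0,0,0,0,-0.1,1,0,0,0,0,0,-0.15,1,0,0,0,0,0,-0.2,1,0,0,0,0,0,-0.25,1,0,0,0,0,0,-0.3,1,0,0,0,0,0,-0.33,1,0,0,0,0,0,-0.36,1,0,0,0,0,0,-0.36,1,0,0,0,0,0,-0.36])

```text
time_s: 7.23
position: [0.4726, -0.2655, 0.1351]
tool_rot: [[-0.442, 0.897, 0.001], [0.897, 0.442, -0.003], [-0.003, -0.0, -1.0]]
ft_force: [-4.0, -1.7, -0.1]
grip_width: 0.0163
gripper_force: 59.7
```

```bash
python3 go.py .4727 -.2653 .135 120.5
```

```text
p [ 0.4726 -0.2655  0.1351] yaw 116.25 q1,q6 -41.80819241694806 -68.03064382676732 F [-4.  -1.7 -0.1] T [-0.45  1.04 -0.1 ] w 0.016349883435133362 gf 59.6791934967041 t 7.2333
shift [0.0003 0.0004 0.0003] turn [-0.0002  0.0013 -0.0354]
```

arm_command(commands=[1,0,0,0,0,0,-0.02,1,0,0,0,0,0,-0.035,1,0,0,0,0,0,-0.05,1,0,0,0,0,0,-0.05,1,0,0,0,0,0,-0.05])

```text
time_s: 7.65
position: [0.4726, -0.2656, 0.1352]
tool_rot: [[-0.534, 0.846, 0.001], [0.846, 0.534, -0.003], [-0.003, -0.001, -1.0]]
ft_force: [-4.4, -2.2, -0.2]
grip_width: 0.0162
gripper_force: 59.7
```

```bash
python3 go.py .4727 -.2653 .135 109.3
```

```text
p [ 0.4726 -0.2656  0.1352] yaw 122.27 q1,q6 -41.810140083809316 -74.04752644331691 F [-4.4 -2.2 -0.2] T [-0.61  1.21 -0.15] w 0.016242172050585816 gf 59.72272038459778 t 7.65
shift [0.0004 0.0005 0.0003] turn [-0.0002  0.0014  0.1081]
```

Torque is rising, so the lock is at or near its stop. I turn back to mid-play and lift.

arm_command(commands=[1,0,0,0,0,0,0.05,1,0,0,0,0,0,0.09,1,0,0,0,0,0,0.09,1,0,0,-0.02,0,0,0.09,1,0,0,-0.05,0,0,0.09,1,0,0,-0.1,0,0,0.09,1,0,0,-0.15,0,0,0.09,1,0,0,-0.15,0,0,0.09,1,0,0,-0.15,0,0,0.09])

```text
time_s: 8.4
position: [0.4735, -0.2652, 0.2112]
tool_rot: [[-0.37, 0.929, 0.005], [0.929, 0.37, -0.004], [-0.005, 0.003, -1.0]]
ft_force: [0.4, -1.0, -0.8]
grip_width: 0.0161
gripper_force: 59.6
```

```bash
python3 go.py .658 -.016 .20 111; python3 -c "
from h import *
grab('side','side5'); crop('side5',270,60,360,160,6,'c7')"
```

```text
p [ 0.4735 -0.2652  0.2112] yaw 111.72 q1,q6 -41.76185378411318 -63.485758139287036 F [ 0.4 -1.  -0.8] T [-0.03 -0.01 -0.01] w 0.016144078155255176 gf 59.600788950920105 t 8.4
shift [0.3266 0.5271 0.0222] turn [0.0015 0.0026 0.006 ]
```

View pics/c7.png

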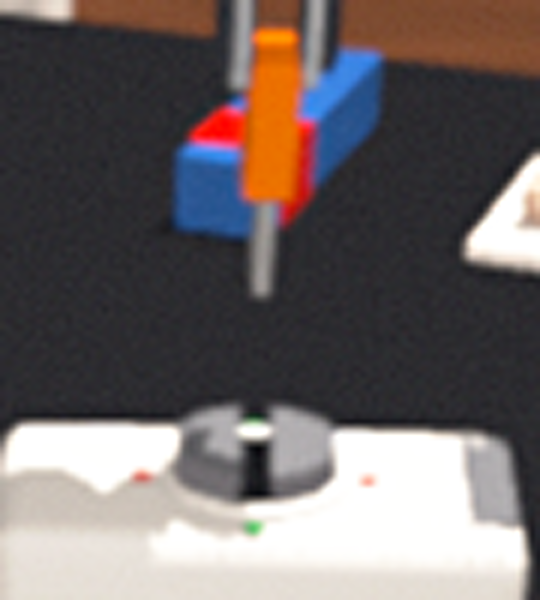

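The slot now points at the green dots and the key is upright in the grip. Next, over to the basket.

arm_command(commands=[1,0.04,0.06,0.02,0.0015,0.0026,0,1,0.08,0.12,0.02,0.0015,0.0026,0,1,0.12,0.18,0.02,0.0015,0.0026,0,1,0.16,0.24,0.02,0.0015,0.0026,0,1,0.2,0.3,0.02,0.0015,0.0026,0,1,0.24,0.36,0.02,0.0015,0.0026,0,1,0.28,0.42,0.02,0.0015,0.0026,0,1,0.33,0.5,0.02,0.0015,0.0026,0,1,0.33,0.5,0.02,0.0015,0.0026,0,1,0.33,0.5,0.02,0.0015,0.0026,0,1,0.33,0.5,0.02,0.0015,0.0026,0,1,0.33,0.5,0.02,0.0015,0.0026,0])

```text
time_s: 9.45
position: [0.6436, -0.0205, 0.1993]
tool_rot: [[-0.368, 0.93, -0.004], [0.93, 0.368, 0.002], [0.003, -0.003, -1.0]]
ft_force: [-0.7, -0.3, -0.8]
grip_width: 0.0161
gripper_force: 59.6
```

```bash
python3 go.py .645 -.018 .073 111
```

```text
p [ 0.6436 -0.0205  0.1993] yaw 111.62 q1,q6 -12.355573571568735 -33.97657617303785 F [-0.7 -0.3 -0.8] T [0.01 0.03 0.05] w 0.01609455283412522 gf 59.58776235580444 t 9.45
shift [0.0028 0.0052 0.2527] turn [-0.0016 -0.0015  0.0052]
```

arm_command(commands=[1,0,0,0.05,0,0,0,1,0,0,0.1,0,0,0,1,0,0,0.15,0,0,0,1,0,0,0.19,0,0,0,1,0,0,0.22,0,0,0,1,0,0,0.235,0,0,0,1,0,0,0.245,0,0,0,1,0,0,0.252,0,0,0,1,0,0,0.252,0,0,0,1,0,0,0.252,0,0,0])

```text
time_s: 10.28
position: [0.6442, -0.0195, 0.0748]
tool_rot: [[-0.369, 0.929, -0.002], [0.929, 0.369, 0.001], [0.002, -0.001, -1.0]]
ft_force: [-0.6, 0.4, -0.7]
grip_width: 0.0159
gripper_force: 59.6
```

```bash
python3 go.py .645 -.018 .0705 111
```

```text
p [ 0.6442 -0.0195  0.0748] yaw 111.67 q1,q6 -12.262622203856992 -33.9499024110073 F [-0.6  0.4 -0.7] T [-0.02  0.02  0.06] w 0.015901092972876448 gf 59.6014004945755 t 10.2833
shift [0.0022 0.0026 0.0086] turn [-0.0005 -0.0009  0.0056]
```

Blade tip is about 4 mm above the floor. Lower slowly until touch.

arm_command(commands=[1,0,0,0.002,0,0,0,1,0,0,0.004,0,0,0,1,0,0,0.006,0,0,0,1,0,0,0.008,0,0,0,1,0,0,0.008,0,0,0])

```text
time_s: 10.7
position: [0.6441, -0.0191, 0.0705]
tool_rot: [[-0.37, 0.929, -0.002], [0.929, 0.37, 0.002], [0.002, -0.001, -1.0]]
ft_force: [-0.8, 0.7, 2.9]
grip_width: 0.0161
gripper_force: 60.1
```

Contact at 2.9 N, so it stands on the floor. Open, then rise straight up.

arm_command(commands=[-0.4,0,0,0,0,0,0,-1,0,0,0,0,0,0,-1,0,0,0,0,0,0,-1,0,0,0,0,0,0,-1,0,0,0,0,0,0,-1,0,0,0,0,0,0,-1,0,0,0,0,0,0,-1,0,0,0,0,0,0])

```text
time_s: 11.37
position: [0.6439, -0.0192, 0.0699]
tool_rot: [[-0.369, 0.929, -0.003], [0.929, 0.37, 0.002], [0.003, -0.002, -1.0]]
ft_force: [-0.6, -0.3, 0.1]
grip_width: 0.0856
gripper_force: 0.0
```

arm_command(commands=[-1,0,0,-0.03,0,0,0,-1,0,0,-0.08,0,0,0,-1,0,0,-0.14,0,0,0,-1,0,0,-0.2,0,0,0,-1,0,0,-0.26,0,0,0,-1,0,0,-0.26,0,0,0,-1,0,0,-0.26,0,0,0,-1,0,0,-0.26,0,0,0,-1,0,0,-0.26,0,0,0])

```text
time_s: 12.12
position: [0.6437, -0.0193, 0.1984]
tool_rot: [[-0.369, 0.929, -0.006], [0.929, 0.369, 0.002], [0.004, -0.004, -1.0]]
ft_force: [-0.2, -0.7, 0.1]
grip_width: 0.0853
gripper_force: 0.0
```

```bash
python3 go.py .645 -.018 .2 111; python3 -c "
from h import *
grab('side','side6'); crop('side6',100,80,400,260,2.6,'c8')"
```

```text
p [ 0.6437 -0.0193  0.1984] yaw 111.68 q1,q6 -12.255013967429068 -33.9386754136748 F [-0.2 -0.7  0.1] T [-0.04 -0.   -0.01] w 0.08531012173966487 gf 0.0 t 12.1167
shift [ 0.0015  0.0033 -0.0032] turn [-0.0021 -0.002   0.0057]
```

View pics/c8.png

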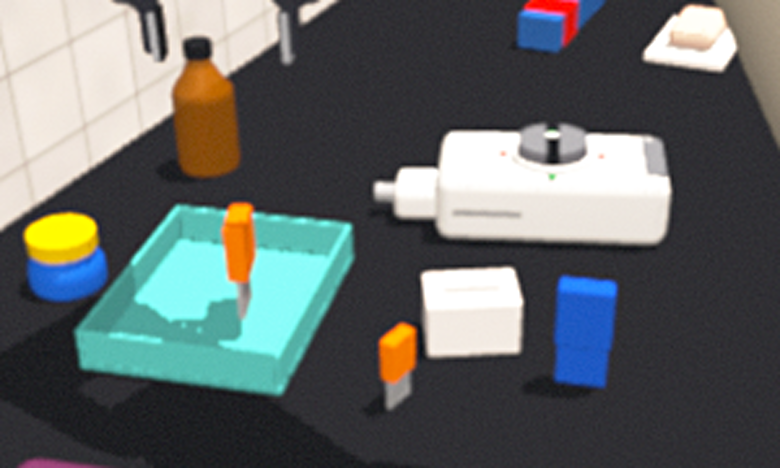

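The key stands free inside the basket (crop (240,260)), clear of the fingers, and the slot points at the green dots. I wait a second and compare pictures to be sure it is at rest.

arm_command(commands=[-1,0,0,0,0,0,0,-1,0,0,0,0,0,0,-1,0,0,0,0,0,0,-1,0,0,0,0,0,0,-1,0,0,0,0,0,0,-1,0,0,0,0,0,0,-1,0,0,0,0,0,0,-1,0,0,0,0,0,0,-1,0,0,0,0,0,0,-1,0,0,0,0,0,0,-1,0,0,0,0,0,0,-1,0,0,0,0,0,0])

```text
time_s: 13.17
position: [0.6443, -0.0194, 0.2]
tool_rot: [[-0.369, 0.929, -0.003], [0.929, 0.369, 0.002], [0.003, -0.002, -1.0]]
ft_force: [0.2, -0.7, -0.4]
grip_width: 0.0853
gripper_force: 0.0
```

```bash
python3 -c "
from h import *
def c(d):
    m=cv2.inRange(cv2.cvtColor(d['image'][150:200,180:205],cv2.COLOR_RGB2HSV),(5,180,120),(20,255,255)); M=cv2.moments(m,True); return M['m00'],M['m10']/M['m00'],M['m01']/M['m00']
a,b=c(load('side6')),c(grab('side','side7'));print(a,b)
if abs(a[1]-b[1])+abs(a[2]-b[2])<.3:
    from rig import env; print(env.close_job())"
```

```text
(245.0, 11.546938775510204, 23.367346938775512) (244.0, 12.028688524590164, 23.295081967213115)
```

The centroid shifted half a pixel, so I check once more.

arm_command(commands=[-1,0,0,0,0,0,0,-1,0,0,0,0,0,0,-1,0,0,0,0,0,0,-1,0,0,0,0,0,0,-1,0,0,0,0,0,0,-1,0,0,0,0,0,0,-1,0,0,0,0,0,0,-1,0,0,0,0,0,0,-1,0,0,0,0,0,0,-1,0,0,0,0,0,0,-1,0,0,0,0,0,0,-1,0,0,0,0,0,0])

```text
time_s: 14.22
position: [0.6443, -0.0194, 0.1999]
tool_rot: [[-0.37, 0.929, -0.003], [0.929, 0.37, 0.002], [0.003, -0.002, -1.0]]
ft_force: [0.4, -0.2, -0.7]
grip_width: 0.0856
gripper_force: 0.0
```

```bash
python3 -c "
from h import *
def c(d):
    m=cv2.inRange(cv2.cvtColor(d['image'][150:200,180:205],cv2.COLOR_RGB2HSV),(5,180,120),(20,255,255)); M=cv2.moments(m,True); return M['m00'],M['m10']/M['m00'],M['m01']/M['m00']
a=c(load('side7'));b=[c(grab('side','side8'))]+[c(grab('side','s%d'%i)) for i in range(8)];print(a,*b,sep='\n')
b=b[-1]
if abs(a[1]-b[1])+abs(a[2]-b[2])<.3:
    from rig import env; print(env.close_job())"
```

```text
(244.0, 12.028688524590164, 23.295081967213115)
(245.0, 11.604081632653061, 23.35918367346939)
(245.0, 12.073469387755102, 23.179591836734694)
(247.0, 12.068825910931174, 23.097165991902834)
(247.0, 11.668016194331983, 23.522267206477732)
(247.0, 11.615384615384615, 23.412955465587043)
(243.0, 12.053497942386832, 23.23045267489712)
(244.0, 12.061475409836065, 23.225409836065573)
(249.0, 11.590361445783133, 23.329317269076306)
(245.0, 11.710204081632654, 23.514285714285716)
```

It is only picture jitter: the centroid scatters around one spot and does not drift. Handing in.

```bash
python3 -c "
from rig import env; print(env.close_job())"
```

```text
the job is handed in; nothing more can be done
None
```

The white dispenser's lock is turned open with its slot pointing at the green dots, the orange key stands released in the teal basket, and the job is handed in; no verdict came back.

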